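# Find the full carton by weight and set it in the tray

## Task

Three look-alike closed cartons stand on the left-hand table beside a blue tray: one is full of hardware, one is half used and one is empty. Find the full one by lifting them and feeling their weight, and set it down upright inside the tray without dropping it; the other two must be left standing upright where they stood, and the bottle, tape roll and screwdriver left undisturbed.

Things in the scene. Friction and masses are not known exactly. Their poses are not given: they have to be found in the camera images.
- carton_a_mid (a point): closed brown cardboard carton, 60 mm wide (x) x 90 mm long (y) x 76 mm high, white tape strip along the top, blank white label on each long side; grip across the 60 mm width. The three cartons look the same. This point is its centre, 38 mm above its underside; z points up.
- carton_b_mid (a point): another of the three look-alike cartons, same size, same point and axes as carton_a_mid
- carton_c_mid (a point): another of the three look-alike cartons, same size, same point and axes as carton_a_mid
- carton_a: the same carton as carton_a_mid; its origin is the centre of its underside. It may be the full one (about 560 g), the half used one (about 310 g) or the empty one (about 80 g), each up to 10 % more or less: one carton of each kind, nothing shows from outside which is which
- carton_b: the same carton as carton_b_mid; its origin is the centre of its underside. It may be the full one (about 560 g), the half used one (about 310 g) or the empty one (about 80 g), each up to 10 % more or less: one carton of each kind, nothing shows from outside which is which
- carton_c: the same carton as carton_c_mid; its origin is the centre of its underside. It may be the full one (about 560 g), the half used one (about 310 g) or the empty one (about 80 g), each up to 10 % more or less: one carton of each kind, nothing shows from outside which is which
- tray_floor (a point): centre of the inner floor of a shallow blue tray fixed to the bench among the cartons; x axis across its short side, y along its long side, z up. Inside 90 mm (x) x 120 mm (y); the floor (this point) is 4 mm above the bench, the rim 24 mm above the bench, walls 4 mm thick
- tray: the same blue tray; its origin is the centre of its underside
- oil_bottle_mid (a point): a bystander: white bottle with red cap, 44 mm across, 120 mm tall; this point is half-way up
- tape_roll_mid (a point): a bystander: black roll of tape, 67 mm across, 19 mm high, lying flat; this point is its centre
- screwdriver_mid (a point): a bystander: yellow screwdriver, 196 mm long, 28 mm thick, lying on the bench; this point is its middle

How it is judged (in metres and radians):
At the end, for the whole second after the job is handed in: The full carton (bearing on the tray with more than 4.2 N) stands upright on the tray's floor, inside its rim (centre within 30 mm in x and 35 mm in y of the tray's centre); the other two stand upright within 40 mm of where they started; all three within 0.1 rad of upright and at rest ((((x of carton_a_mid in the frame of tray_floor between -0.03 and 0.03 m and y of carton_a_mid in the frame of tray_floor between -0.035 and 0.035 m and z of carton_a_mid in the frame of tray_floor between 0.034 and 0.042 m and contact force between carton_a and tray above 4.2 N) and distance of carton_b_mid from where it was at the start of the episode below 0.04 m and distance of carton_c_mid from where it was at the start of the episode below 0.04 m) or ((x of carton_b_mid in the frame of tray_floor between -0.03 and 0.03 m and y of carton_b_mid in the frame of tray_floor between -0.035 and 0.035 m and z of carton_b_mid in the frame of tray_floor between 0.034 and 0.042 m and contact force between carton_b and tray above 4.2 N) and distance of carton_a_mid from where it was at the start of the episode below 0.04 m and distance of carton_c_mid from where it was at the start of the episode below 0.04 m) or ((x of carton_c_mid in the frame of tray_floor between -0.03 and 0.03 m and y of carton_c_mid in the frame of tray_floor between -0.035 and 0.035 m and z of carton_c_mid in the frame of tray_floor between 0.034 and 0.042 m and contact force between carton_c and tray above 4.2 N) and distance of carton_a_mid from where it was at the start of the episode below 0.04 m and distance of carton_b_mid from where it was at the start of the episode below 0.04 m)) and angle between each of carton_a_mid, carton_b_mid, carton_c_mid's own z axis and vertical below 0.1 rad and linear speed of each of carton_a, carton_b, carton_c below 0.02 m/s); the robot touches nothing.
It fails at once if the oil bottle is pushed more than 3 cm (distance of oil_bottle_mid from where it was at the start of the episode above 0.03 m).
It fails at once if the tape roll is pushed more than 3 cm (distance of tape_roll_mid from where it was at the start of the episode above 0.03 m).
It fails at once if the screwdriver is pushed more than 3 cm (distance of screwdriver_mid from where it was at the start of the episode above 0.03 m).
It fails at once if a carton is tipped over (angle between any of carton_a_mid, carton_b_mid, carton_c_mid's own z axis and vertical above 0.7 rad).
It fails at once if a carton is dropped (falls free of the fingers faster than 0.8 m/s) ((linear speed of carton_a above 0.8 m/s and contact force between the fingers and carton_a below 0.1 N) or (linear speed of carton_b above 0.8 m/s and contact force between the fingers and carton_b below 0.1 N) or (linear speed of carton_c above 0.8 m/s and contact force between the fingers and carton_c below 0.1 N)).
It also fails if it takes over 67 s, if anything falls off the work surface, if the arm or the gripper's body presses on something with over 40 N, if the wrist force passes 120 N, or if a joint passes its speed limit or range.

## Robot

A 7-joint arm with a two-finger parallel gripper is mounted at the origin on a cart in front of the work surface, level with it; the furniture and walls round the work are solid. World frame = base frame: x ahead of the robot, y to its left, z up, the work surface at z = 0. Lengths are in mm, angles in rad, forces in N, time in s.
With the tool pointing down it reaches from about 425 to 925 mm from the base axis. Payload 6.8 kg.
Tool frame: the origin (TCP) lies at the very end of the fingers, on their centre line; the grasp point (between the pads) lies env.hold_point_z behind it (env.hold_point_z is the distance from the TCP to the grasp point, in mm); z points along the fingers, y is the line along which they close (so a half turn about z gives the same grasp; the last joint's range is limited). The gripper opens to 88 mm and grips with 3 to 60 N. Pads are 20 mm wide; open, the fingers measure 115 mm over their backs; the gripper's body (75 mm by 178 mm) begins 61 mm behind the grasp point.
Start: joints at [1.114, 0.477, 0.022, 1.555, -0.011, 1.109, -0.083], TCP at [230.705, -634.368, 222.664] pointing down, gripper open.
Joint ranges: [-2.96, 2.96], [-0.34, 2.1], [-1.41, 1.46], [0.24, 2.44], [-1.37, 4.51], [0.17, 1.92], [-2.96, 2.96]. Speed limits (rad/s): [2.39, 2.39, 3.14, 3.14, 3.14, 3.14, 3.14].

## Interface

Orientations are given as a rotation vector (axis times angle).
In Python, from plant import env gives the robot as it stands.
- The arm moves only by the tool step_arm, never from a script. Its argument "moves" is a list that holds one entry, the list of rows, each a list of 7 numbers: the shift along the tool's x, y, z as a fraction of full scale, then the turn, a rotation vector about the tool's x, y, z as a fraction of full scale, then the closure in counts, from 0 (fully open) to 255 (shut). In form: [[[x, y, z, ax, ay, az, fingers], ...]]. A call has 1 to 12 rows; each row is the pose to reach, as a shift and turn from the pose commanded when the call began, along the tool's axes at that moment, turning the shorter way round; what a row does not reach only later rows make up. Full scale, the value 1, is 0.25 m for a shift and 360 degrees for a turn. A row lasts 1/8 s, in which the tool goes at most 62.5 mm and 10.7 degrees, less where a joint would pass 70% of its speed; a pose out of reach is approached as far as the arm can. A call with a number of a shift or a turn outside -1 to 1 is refused whole. A call with a gripper value outside its range is refused whole. The fingers move at their own pace and stop on an object; the grip force is fixed at half the most. Time passes only in rows, so rows that repeat a pose let the fingers close. It gives the time, the measured TCP pose, the force, the opening and the grip force at its end, in the units of the state.
- env.sense(): the state, without advancing time (a new reading comes with each control period).
- env.snapshot(name): name is "scene" or "top"; returns a dict with "img" (480x640x3 uint8, red, green, blue), "range_z" (480x640 float32, mm along the optical axis (not along the pixel's ray), 0 where there is no reading), "fx", "fy", "cx", "cy" (pixels), "rvec" (rotation vector, rad) and "tvec" (3), from world to camera coordinates, as OpenCV has them. Camera axes: x right, y down, z forward; pixel columns grow to the right and rows downward; lengths in mm; the calibration is good to about 2 mm. A picture is of the moment at which its call begins.
- env.close_job(): hands the job in; it is judged then, once.
The state is a dict: "clock": time; "qpos": joint angles; "joint_vel": joint speeds; "tau": joint torques, N m; "tool_pos": TCP position; "ee_rot": TCP orientation; "wrist_force": force on the tool from outside, world axes, zero at the start; "moment": the same for the moment, N m; "opening": finger opening in mm; "finger_force": force on a finger pad.
Only numpy, scipy, OpenCV 4.12 (cv2) and the standard library are available. Lean on these libraries where they do the work, as an engineer would, in place of code of your own. Each camera call takes 0.05 s, during which the arm holds its last target. There are 200 camera calls.

## Working session

There is one attempt and no reset: what is moved stays moved. The work goes in short steps, Python scripts to look and compute and a tool call to move; the robot and the scene stay as the last step left them, time stands still between calls to the robot, and variables do not carry over. Pictures are saved under pics/ and viewed, at most 10 in all, crops included, and the job is handed in when it is done.

Besides the shell and the picture viewer there is one more tool, called as name([rows], argument=value, ...), one row to a line, values as JSON. step_arm: Moves the arm, as the interface text tells. Its arguments: {"type":"object","properties":{"moves":{"type":"array"}},"required":["moves"]}

```bash
mkdir -p pics
cat > h.py <<'E'
import numpy as np, cv2
from scipy.spatial.transform import Rotation as R
from plant import env
def snap(n):
    s=env.snapshot(n); M=cv2.Rodrigues(np.array(s['rvec'],float))[0]; t=np.array(s['tvec'],float).ravel()
    z=s['range_z'].astype(float); v,u=np.mgrid[:480,:640]
    c=np.stack([(u-s['cx'])/s['fx']*z,(v-s['cy'])/s['fy']*z,z],-1)
    return s,(c-t)@M
def save(s,n): cv2.imwrite('pics/'+n,s['img'][:,:,::-1])
E
python3 - <<'E'
from h import *
for n in('top','scene'):
    s,w=snap(n); save(s,n+'1.png'); np.save(n+'.npy',w)
    print(n,s['rvec'],s['tvec'],s['fx'])
print(env.sense(),env.hold_point_z)
E
```

```text
top [ 2.18210008 -2.18851417  0.10233715] [325.73962868 524.04209438 891.49130649] 434.699871909812
scene [ 0.71459182 -2.66111673  1.06821007] [ 622.23928819   41.82924982 1017.30125068] 515.8462310496054
{'clock': 0.1, 'qpos': array([ 1.11391793,  0.47768883,  0.02232724,  1.55632136, -0.01149089,
        1.10928269, -0.08310789]), 'joint_vel': array([-1.55389771e-03, -5.18787139e-04,  6.21207071e-04, -3.06400553e-03,
        7.72680168e-04,  1.94051064e-06,  2.10680300e-04]), 'tau': array([ 3.61857718e-03, -5.84096360e+01,  1.53991699e+00, -2.73318422e+01,
       -5.41748491e-02,  1.30719569e-02,  7.90540753e-05]), 'tool_pos': array([ 230.49900059, -633.86644576,  221.81100791]), 'ee_rot': array([-3.09243341e+00, -5.44869341e-01,  6.03092513e-04]), 'wrist_force': array([-0.29790924,  0.45041801, -0.30565125]), 'moment': array([ 0.03485218, -0.0310742 , -0.02383804]), 'finger_force': 0.0, 'opening': 87.7862346929854} 18.700000000000003
```

View pics/top1.png

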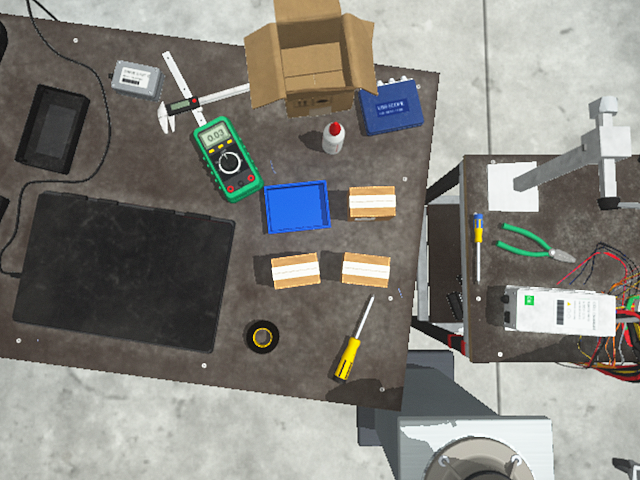

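View pics/scene1.png

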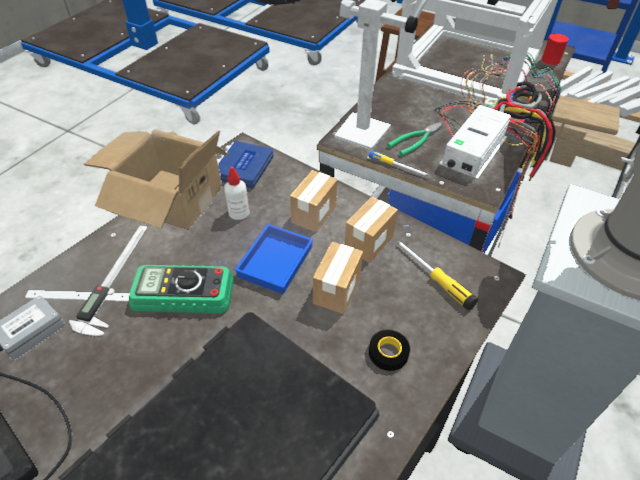

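The top view shows the cartons at px (372,202), (296,271) and (366,270), the tray at (297,207), the bottle at (334,137), the tape at (262,337) and the screwdriver at (355,340). A tall stand at px (600,150) lies between the start pose and the work.

Run:
```python
from h import *
w=np.load('top.npy'); im=cv2.imread('pics/top1.png')
for (u,v) in[(372,202),(296,271),(366,270)]:
    m=np.zeros((480,640),bool); m[v-35:v+35,u-38:u+38]=1
    m&=(w[...,2]>68)&(w[...,2]<86)
    p=w[m]; r=cv2.minAreaRect(p[:,:2].astype(np.float32)); print('carton',r,m.sum(),np.median(p[:,2]))
hsv=cv2.cvtColor(im,cv2.COLOR_BGR2HSV)
m=np.zeros((480,640),bool); m[170:245,250:338]=1
m&=(hsv[...,0]>100)&(hsv[...,0]<130)&(hsv[...,1]>120)
mm=m&(w[...,2]>17)&(w[...,2]<32)
print('tray',cv2.minAreaRect(w[mm][:,:2].astype(np.float32)),mm.sum())
for n,(u,v) in dict(bottle=(334,137),tape=(262,337),sd1=(372,297),sd2=(342,378)).items():print(n,w[v,u])
def box(n,u0,u1,v0,v1,z0):
    p=w[v0:v1,u0:u1].reshape(-1,3);p=p[p[:,2]>z0];print(n,len(p),p.min(0),p.max(0)) if len(p) else print(n,0)
box('stand',510,640,90,220,60); box('psu',500,640,280,340,60); box('bigbox',240,385,0,120,60);box('screen',0,640,0,100,150)
s=np.load('scene.npy');p=s.reshape(-1,3);q=p[(p[:,2]>60)&(abs(p[:,1])<900)&(p[:,0]>150)&(p[:,0]<1100)]
# tall obstacles binned
for z in(100,200,300,400):
    a=q[q[:,2]>z]; k=np.unique((a[:,:2]//100).astype(int),axis=0)*100; print(z,k.tolist())
```

```text
carton ((598.74267578125, 221.89993286132812), (60.28684616088867, 90.10276794433594), 1.2577624320983887) 1369 74.54017148180134
carton ((461.71331787109375, 373.9588928222656), (59.97062683105469, 90.63019561767578), 7.671590805053711) 1413 74.59053890832361
carton ((463.30120849609375, 235.99928283691406), (90.84919738769531, 59.920204162597656), 83.51207733154297) 1405 74.52315183550435
tray ((596.7396240234375, 372.9522705078125), (101.41239929199219, 131.7595977783203), 5.938971996307373) 601
bottle [725.95570551 296.07455225  80.63743627]
tape [322.03767277 446.6139208   -3.69803525]
sd1 [405.50014521 215.23153912  10.71598532]
sd2 [243.77554408 280.46660348  27.88809915]
stand 4585 [ 450.62704463 -138.61178667   60.25679091] [716.7824683  335.1037495  927.42865798]
psu 1471 [ 331.34812451 -261.61515704   60.00039309] [450.62704463 335.1037495  927.42865798]
bigbox 8123 [450.62704463 207.75843572  60.00060083] [999.01500459 481.00872108 927.42865798]
screen 649 [ 450.62704463 -118.30651899  150.17327152] [795.16371655 386.8836107  927.42865798]
100 [[100, -600], [200, -600], [200, 800], [300, -800], [300, -700], [300, -600], [300, -500], [300, -400], [400, -700], [400, -600], [400, -500], [400, -400], [500, -700], [500, -500], [500, -400], [500, -200], [500, -100], [600, -700], [600, -500], [600, -400], [600, -200], [600, -100], [700, -200], [700, -100], [700, 200], [700, 300], [700, 400], [800, 200], [800, 300], [800, 400], [900, 200], [900, 300], [900, 400], [1000, 200], [1000, 300], [1000, 400]]
200 [[100, -600], [200, -600], [200, 800], [300, -700], [300, -600], [300, -500], [300, -400], [400, -600], [400, -500], [400, -400], [500, -500], [500, -400], [500, -200], [500, -100], [600, -500], [600, -400], [600, -200], [600, -100], [700, -200], [700, -100]]
300 [[200, 800], [500, -200], [500, -100], [600, -200], [600, -100], [700, -200], [700, -100]]
400 [[200, 800]]
```

Run:
```python
from h import *
s=np.load('scene.npy');t=np.load('top.npy')
p=np.vstack([s.reshape(-1,3),t.reshape(-1,3)])
p=p[(p[:,2]>40)&(p[:,2]<900)&(p[:,1]>-850)&(p[:,1]<550)&(p[:,0]>150)&(p[:,0]<1000)]
# height map, 50mm cells, max z (98 pct)
print('rows x, cols y from',list(range(500,-850,-50)))
for x in range(950,100,-50):
    r=[]
    for y in range(500,-850,-50):
        a=p[(p[:,0]>=x)&(p[:,0]<x+50)&(p[:,1]>=y)&(p[:,1]<y+50),2]
        r.append(f'{np.sort(a)[-3]:4.0f}' if len(a)>5 else '   .')
    print(x,' '.join(r))
```

```text
rows x, cols y from [500, 450, 400, 350, 300, 250, 200, 150, 100, 50, 0, -50, -100, -150, -200, -250, -300, -350, -400, -450, -500, -550, -600, -650, -700, -750, -800]
950    .    .  112  115  114  113   94    .    .    .    .    .    .    .    .    .    .    .    .    .    .    .    .    .    .    .    .
900    .   93  114  110   70  114  101    .    .    .    .    .    .    .    .    .    .    .    .    .    .    .    .    .    .    .    .
850    .   88  113  108    .  114  108    .    .    .    .    .    .    .    .    .    .    .    .    .    .    .    .    .    .    .    .
800    .   84  113  112  114  129  111    .    .    .    .    .    .    .    .    .    .    .    .    .    .    .    .    .    .    .    .
750    .   82  110  169  168  167    .    .    .    .    .    .    .    .    .    .    .    .    .    .    .    .    .    .    .    .    .
700   48    .    .    .  109  118    .    .    .    .    .    .  307  309    .    .    .    .    .    .    .    .    .    .    .    .    .
650   51   48    .    .    .    .    .    .    .    .    .    .  315  316    .    .    .    .  221
[... 730 characters left out ...]
    .
350    .    .    .    .    .    .    .    .    .    .    .    .   64   65   64   64   63   55  236  236  236  235  213    .  174  127    .
300    .    .    .    .    .    .    .    .    .    .    .    .   64   64   64   64   63   54   48   57    .   44   49    .  172  163    .
250    .    .    .    .    .    .    .    .    .    .    .    .    .    .    .    .    .   51   53   53    .    .    .    .   72   73    .
200    .    .    .    .    .    .    .    .    .    .    .    .    .    .    .    .    .    .    .    .    .    .  244    .    .    .    .
150    .    .    .    .    .    .    .    .    .    .    .    .    .    .    .    .    .    .    .    .    .    .  239    .    .    .    .
```

```bash
cat >> h.py <<'E'
def rows(*wps):
    """wps: (x,y,z,yaw of tool x in deg), tool straight down; prints fractions for step_arm"""
    s=env.sense(); p=np.array(s['tool_pos']); r0=R.from_rotvec(s['ee_rot'])
    print('at',p.round(1),'yaw',np.degrees(np.arctan2(*r0.as_matrix()[[1,0],0])).round(2),'q',np.round(s['qpos'],2))
    for x,y,z,a in wps:
        rt=R.from_euler('z',a,degrees=True)*R.from_euler('x',180,degrees=True)
        d=r0.inv().apply(np.array([x,y,z])-p)/250
        print(d.round(4).tolist(),(np.degrees((r0.inv()*rt).as_rotvec())/360).round(4).tolist())
def pol(r,a,z,yaw): return (r*np.cos(np.radians(a)),r*np.sin(np.radians(a)),z,yaw)
E
python3 -c "
from h import *
rows((230.5,-634,420,20),pol(620,-60,420,26),pol(600,-50,420,33),pol(600,-40,420,40))"
```

```text
at [ 230.5 -633.9  221.8] yaw 19.99 q [ 1.11  0.48  0.02  1.56 -0.01  1.11 -0.08]
[-0.0003, -0.0007, -0.7928] [-0.0002, 0.0, -0.0]
[0.4313, -0.2569, -0.7924] [-0.0003, 0.0, -0.0167]
[0.8214, -0.4441, -0.7922] [-0.0003, -0.0, -0.0362]
[1.2005, -0.621, -0.7919] [-0.0003, -0.0, -0.0556]
```

step_arm([
  [[0,0,-0.25,0,0,0,0],[0,0,-0.5,0,0,0,0],[0,0,-0.7,0,0,0,0],[0,0,-0.79,0,0,0,0],[0.22,-0.13,-0.79,0,0,-0.008,0],[0.43,-0.26,-0.79,0,0,-0.017,0],[0.62,-0.35,-0.79,0,0,-0.026,0],[0.82,-0.44,-0.79,0,0,-0.036,0],[0.82,-0.44,-0.79,0,0,-0.036,0]],
])

```text
clock: 1.23
tool_pos: [390.0, -456.5, 419.9]
ee_rot: [-3.007, -0.905, -0.003]
wrist_force: [1.0, -0.5, -0.2]
opening: 88.1
finger_force: 0.0
```

```bash
python3 -c "
from h import *
rows(pol(580,-38,420,42),pol(560,-26,420,50),pol(560,-15,420,57),pol(560,-5,420,63))"
```

```text
at [ 390.  -456.5  419.9] yaw 33.49 q [ 0.85  0.24 -0.11  1.45  0.02  1.45 -0.25]
[0.4431, -0.1835, 0.0009] [-0.0001, -0.0004, -0.0236]
[0.8438, -0.4536, 0.002] [-0.0001, -0.0004, -0.0459]
[1.1912, -0.706, 0.0031] [-0.0001, -0.0004, -0.0653]
[1.4599, -0.9893, 0.0039] [-0.0001, -0.0004, -0.082]
```

step_arm([
  [[0.22,-0.09,0,0,0,-0.012,0],[0.44,-0.18,0,0,0,-0.024,0],[0.64,-0.32,0,0,0,-0.035,0],[0.84,-0.45,0,0,0,-0.046,0],[0.92,-0.51,0,0,0,-0.05,0],[1.0,-0.6,0,0,0,-0.055,0]],
])

```text
clock: 1.98
tool_pos: [513.7, -199.7, 419.7]
ee_rot: [2.816, 1.393, -0.002]
wrist_force: [0.3, -0.3, -0.5]
opening: 87.6
finger_force: 0.0
```

```bash
python3 -c "
from h import *
rows(pol(560,-10,420,59),pol(550,0,420,65),pol(540,10,400,71),pol(530,17,350,75),pol(530,27,250,83.5))"
```

```text
at [ 513.7 -199.7  419.7] yaw 52.65 q [ 0.53  0.17 -0.32  1.55  0.05  1.44 -0.45]
[0.4176, -0.1284, -0.0016] [-0.0001, 0.0002, -0.0176]
[0.7232, -0.3692, -0.0017] [-0.0001, 0.0001, -0.0343]
[0.9773, -0.6546, 0.0781] [-0.0001, 0.0001, -0.051]
[1.1115, -0.8823, 0.2781] [-0.0001, 0.0001, -0.0621]
[1.3002, -1.2, 0.6781] [-0.0001, 0.0001, -0.0857]
```

step_arm([
  [[0.22,-0.06,0,0,0,-0.009,0],[0.42,-0.13,0,0,0,-0.018,0],[0.57,-0.25,0,0,0,-0.026,0],[0.72,-0.37,0,0,0,-0.034,0],[0.85,-0.52,0.04,0,0,-0.043,0],[0.98,-0.65,0.08,0,0,-0.051,0],[1.0,-0.8,0.2,0,0,-0.061,0]],
])

```text
clock: 2.85
tool_pos: [506.7, 122.7, 370.5]
ee_rot: [2.495, 1.908, 0.004]
wrist_force: [0.6, 0.0, 0.3]
opening: 87.7
finger_force: 0.0
```

```bash
python3 -c "
from h import *
rows((463,236,200,83.5),(463,236,110,83.5))"
```

```text
at [506.7 122.7 370.5] yaw 74.82 q [ 0.17  0.16 -0.59  1.68  0.09  1.33 -0.7 ]
[0.3901, -0.2887, 0.682] [0.0003, -0.0003, -0.0241]
[0.3894, -0.2894, 1.042] [0.0003, -0.0003, -0.0241]
```

step_arm([
  [[0.2,-0.15,0.2,0,0,-0.012,0],[0.39,-0.29,0.4,0,0,-0.024,0],[0.39,-0.29,0.6,0,0,-0.024,0],[0.39,-0.29,0.78,0,0,-0.024,0],[0.39,-0.29,0.78,0,0,-0.024,0],[0.39,-0.29,0.78,0,0,-0.024,0]],
])

```text
clock: 3.6
tool_pos: [463.4, 234.0, 177.0]
ee_rot: [2.348, 2.086, 0.003]
wrist_force: [0.1, -0.3, -0.1]
opening: 87.7
finger_force: 0.0
```

```bash
python3 -c "
from h import *
rows((463,236,110,83.5),(463,236,27,83.5))
print(env.sense()['wrist_force'])
s,w=snap('scene');cv2.imwrite('pics/s2.png',cv2.resize(s['img'][120:360,180:500,::-1],None,fx=2,fy=2))"
```

```text
at [463.4 234.  177. ] yaw 83.25 q [-0.04  0.34 -0.66  1.94  0.26  0.94 -0.94]
[0.0077, -0.0029, 0.2679] [0.0003, -0.0001, -0.0007]
[0.0074, -0.0035, 0.5999] [0.0003, -0.0001, -0.0007]
[ 0.07512216 -0.28312387 -0.05505157]
```

View pics/s2.png

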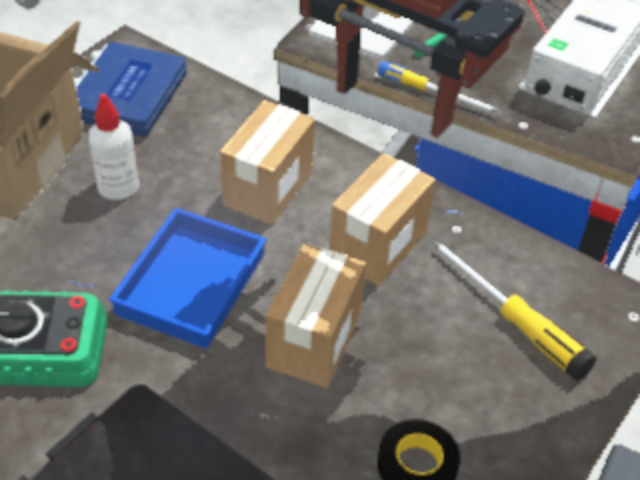

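The crop shows the gripper above the nearest-right carton (top at crop px 383,190) with the fingers straddling its width; descending.

step_arm([
  [[0.008,-0.003,0.1,0,0,-0.001,0],[0.008,-0.003,0.25,0,0,-0.001,0],[0.008,-0.003,0.4,0,0,-0.001,0],[0.008,-0.003,0.52,0,0,-0.001,0],[0.008,-0.003,0.6,0,0,-0.001,0],[0.008,-0.003,0.6,0,0,-0.001,0]],
])

```text
clock: 4.4
tool_pos: [462.0, 236.1, 25.4]
ee_rot: [2.341, 2.095, 0.0]
wrist_force: [0.2, 0.3, -0.1]
opening: 87.8
finger_force: 0.0
```

step_arm([
  [[0,0,0,0,0,0,150],[0,0,0,0,0,0,150],[0,0,0,0,0,0,150],[0,0,0,0,0,0,150]],
])

```text
clock: 4.9
tool_pos: [461.9, 236.4, 25.8]
ee_rot: [2.34, 2.096, 0.002]
wrist_force: [-1.0, -1.4, 5.9]
opening: 59.7
finger_force: 30.0
```

step_arm([
  [[0,0,-0.02,0,0,0,150],[0,0,-0.05,0,0,0,150],[0,0,-0.08,0,0,0,150],[0,0,-0.1,0,0,0,150],[0,0,-0.1,0,0,0,150],[0,0,-0.1,0,0,0,150],[0,0,-0.1,0,0,0,150],[0,0,-0.1,0,0,0,150]],
])

```text
clock: 5.9
tool_pos: [461.3, 236.2, 50.0]
ee_rot: [-2.34, -2.096, 0.001]
wrist_force: [-0.6, 0.5, -0.8]
opening: 60.3
finger_force: 30.0
```

step_arm([
  [[0,0,0,0,0,0,150],[0,0,0,0,0,0,150]],
])

```text
clock: 6.15
tool_pos: [461.4, 236.2, 50.1]
ee_rot: [-2.34, -2.096, 0.0]
wrist_force: [0.5, -0.7, 0.6]
opening: 59.7
finger_force: 30.0
```

About 0 N: this one is the empty carton. Putting it back.

step_arm([
  [[0,0,0.04,0,0,0,150],[0,0,0.08,0,0,0,150],[0,0,0.098,0,0,0,150],[0,0,0.098,0,0,0,150],[0,0,0.098,0,0,0,150],[0,0,0.098,0,0,0,0],[0,0,0.098,0,0,0,0],[0,0,0.098,0,0,0,0],[0,0,0.098,0,0,0,0],[0,0,-0.1,0,0,0,0],[0,0,-0.3,0,0,0,0],[0,0,-0.3,0,0,0,0]],
])

```text
clock: 7.65
tool_pos: [463.7, 237.8, 128.7]
ee_rot: [2.339, 2.094, 0.011]
wrist_force: [-0.5, -0.2, -0.5]
opening: 87.6
finger_force: 0.0
```

```bash
python3 -c "
from h import *
rows((461.5,374,125,97.7),(461.5,374,27,97.7),(598.5,222,125,91.3),(598.5,222,27,91.3))
s,w=snap('top');save(s,'t3.png')"
```

```text
at [463.7 237.8 128.7] yaw 83.69 q [-0.07  0.41 -0.64  1.98  0.33  0.84 -1.  ]
[0.5405, -0.0688, 0.0164] [0.001, -0.0005, -0.0389]
[0.539, -0.0712, 0.4084] [0.001, -0.0005, -0.0389]
[-0.0035, 0.5427, 0.018] [0.001, -0.0005, -0.0212]
[-0.005, 0.5403, 0.41] [0.001, -0.0005, -0.0212]
```

View pics/t3.png

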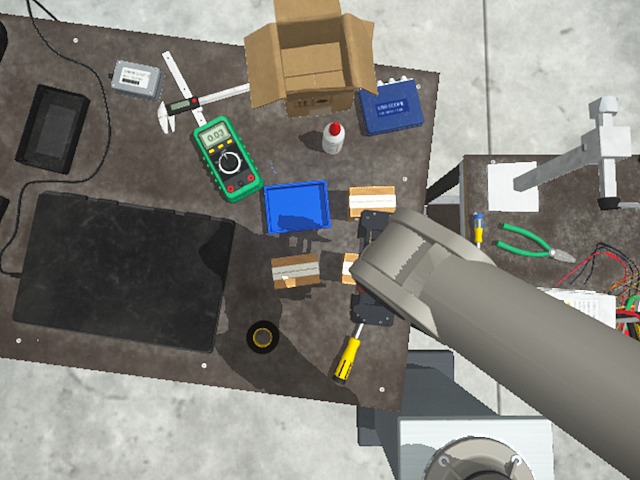

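The carton stands where it was (px 366,270), under the gripper; the others are untouched. Going to the carton at px (296,271).

step_arm([
  [[0.18,-0.02,0,0,0,-0.013,0],[0.36,-0.05,0,0,0,-0.026,0],[0.54,-0.07,0,0,0,-0.039,0],[0.54,-0.07,0,0,0,-0.039,0],[0.54,-0.07,0.01,0,0,-0.039,0],[0.54,-0.07,0.01,0,0,-0.039,0]],
])

```text
clock: 8.45
tool_pos: [459.0, 370.2, 121.6]
ee_rot: [2.068, 2.364, -0.004]
wrist_force: [-0.2, -0.3, 0.2]
opening: 87.9
finger_force: 0.0
```

```bash
python3 -c "
from h import *
rows((461.5,374,27,97.7))"
```

```text
at [459.  370.2 121.6] yaw 97.62 q [-0.28  0.54 -0.68  1.82  0.42  0.93 -1.  ]
[0.0144, 0.0124, 0.3782] [-0.0002, 0.0003, -0.0002]
```

step_arm([
  [[0.014,0.01,0.04,0,0,0,0],[0.014,0.01,0.18,0,0,0,0],[0.014,0.01,0.3,0,0,0,0],[0.014,0.01,0.38,0,0,0,0],[0.014,0.01,0.38,0,0,0,0],[0.014,0.01,0.38,0,0,0,0],[0.014,0.01,0.38,0,0,0,150],[0.014,0.01,0.38,0,0,0,150],[0.014,0.01,0.38,0,0,0,150],[0.014,0.01,0.38,0,0,0,150]],
])

```text
clock: 9.7
tool_pos: [460.7, 376.2, 28.0]
ee_rot: [2.066, 2.366, -0.0]
wrist_force: [-1.5, -0.8, 4.0]
opening: 59.6
finger_force: 30.0
```

step_arm([
  [[0,0,-0.02,0,0,0,150],[0,0,-0.05,0,0,0,150],[0,0,-0.08,0,0,0,150],[0,0,-0.1,0,0,0,150],[0,0,-0.1,0,0,0,150],[0,0,-0.1,0,0,0,150],[0,0,-0.1,0,0,0,150],[0,0,-0.1,0,0,0,150]],
])

```text
clock: 10.7
tool_pos: [460.7, 376.0, 52.4]
ee_rot: [-2.066, -2.366, 0.001]
wrist_force: [0.2, 0.1, -4.9]
opening: 60.1
finger_force: 30.0
```

step_arm([
  [[0,0,0,0,0,0,150],[0,0,0,0,0,0,150]],
])

```text
clock: 10.95
tool_pos: [460.8, 376.1, 52.6]
ee_rot: [-2.066, -2.366, 0.0]
wrist_force: [-0.1, 0.2, -5.6]
opening: 60.3
finger_force: 30.0
```

Steady at −5.6 and −4.9 N: this is the full one. Carrying it to the tray.

```bash
python3 -c "
from h import *
rows((461,376,92,97.7),(597,375,92,95.9),(597,375,32,95.9))
print(env.sense()['wrist_force'])"
```

```text
at [460.8 376.1  52.6] yaw 97.75 q [-0.33  0.64 -0.62  1.85  0.5   0.82 -1.07]
[-0.0005, 0.0006, -0.1576] [-0.0, 0.0, 0.0001]
[-0.0778, 0.5391, -0.1576] [-0.0, 0.0, 0.0051]
[-0.0778, 0.5391, 0.0824] [-0.0, 0.0, 0.0051]
[-0.07347151  0.18961213 -5.59214869]
```

step_arm([
  [[0,0,-0.06,0,0,0,150],[0,0,-0.12,0,0,0,150],[0,0,-0.16,0,0,0,150],[-0.01,0.08,-0.16,0,0,0,150],[-0.03,0.18,-0.16,0,0,0.002,150],[-0.04,0.3,-0.16,0,0,0.003,150],[-0.06,0.42,-0.16,0,0,0.005,150],[-0.07,0.5,-0.16,0,0,0.005,150],[-0.078,0.54,-0.16,0,0,0.005,150],[-0.078,0.54,-0.16,0,0,0.005,150],[-0.078,0.54,-0.16,0,0,0.005,150],[-0.078,0.54,-0.16,0,0,0.005,150]],
])

```text
clock: 12.45
tool_pos: [596.3, 375.4, 92.8]
ee_rot: [-2.102, -2.335, 0.0]
wrist_force: [-0.3, 0.8, -4.9]
opening: 60.0
finger_force: 30.0
```

```bash
python3 -c "
from h import *
rows((597,375,32,95.9))
print(env.sense()['wrist_force'])
s,w=snap('scene');cv2.imwrite('pics/s4.png',cv2.resize(s['img'][120:360,180:500,::-1],None,fx=2,fy=2))"
```

```text
at [596.3 375.4  92.8] yaw 96.01 q [-0.25  0.73 -0.61  1.55  0.46  1.01 -0.89]
[-0.0018, 0.0028, 0.2433] [-0.0001, -0.0, 0.0003]
[-0.27432133  0.7809457  -4.87552626]
```

View pics/s4.png

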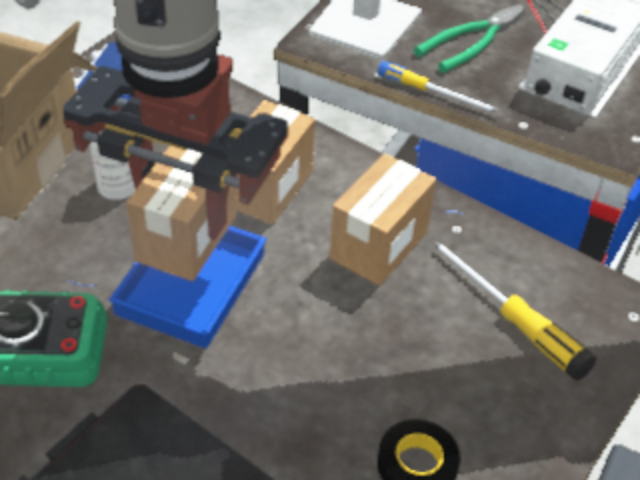

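The carton hangs level over the tray (crop px ~180,230), its bottom above the rim; the empty carton is upright in place. Lowering and releasing.

step_arm([
  [[0,0,0.06,0,0,0,150],[0,0,0.12,0,0,0,150],[0,0,0.18,0,0,0,150],[0,0,0.21,0,0,0,150],[0,0,0.23,0,0,0,150],[0,0,0.24,0,0,0,150],[0,0,0.244,0,0,0,150],[0,0,0.244,0,0,0,150],[0,0,0.244,0,0,0,150]],
])

```text
clock: 13.62
tool_pos: [597.5, 375.2, 32.1]
ee_rot: [2.103, 2.333, 0.001]
wrist_force: [-0.8, 0.9, -3.7]
opening: 59.9
finger_force: 30.0
```

step_arm([
  [[0,0,0,0,0,0,0],[0,0,0,0,0,0,0],[0,0,0,0,0,0,0],[0,0,0,0,0,0,0],[0,0,-0.1,0,0,0,0],[0,0,-0.25,0,0,0,0],[0,0,-0.5,0,0,0,0],[0,0,-0.75,0,0,0,0],[0,0,-1,0,0,0,0],[0,0,-1,0,0,0,0],[0,0,-1,0,0,0,0]],
])

```text
clock: 15.0
tool_pos: [597.0, 374.9, 282.7]
ee_rot: [2.103, 2.333, 0.001]
wrist_force: [0.2, -1.0, -0.4]
opening: 87.9
finger_force: 0.0
```

```bash
python3 -c "
from h import *
s,w=snap('scene');cv2.imwrite('pics/s5.png',cv2.resize(s['img'][120:360,180:500,::-1],None,fx=2,fy=2))
p=w.reshape(-1,3);p=p[(p[:,2]>70)&(p[:,2]<90)&(abs(p[:,0]-597)<75)&(abs(p[:,1]-373)<75)]
print(len(p),np.median(p[:,2]),cv2.minAreaRect(p[:,:2].astype(np.float32)),env.sense()['wrist_force'])"
```

```text
1357 79.65929987784834 ((595.1455688476562, 371.6515197753906), (61.817283630371094, 94.38055419921875), 6.482548713684082) [0.36661734 0.36979121 0.72299346]
```

View pics/s5.png

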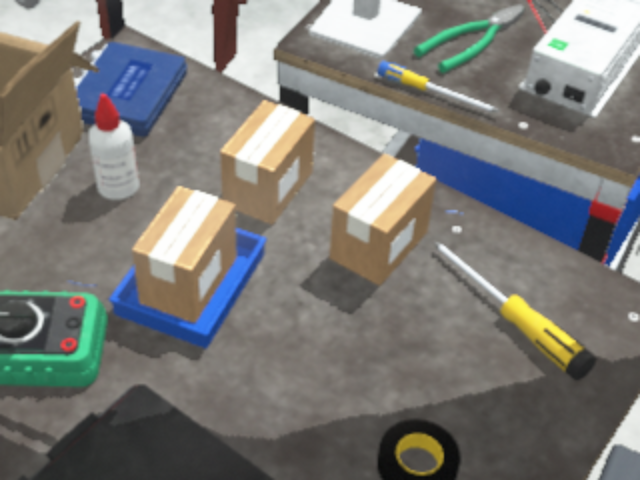

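The carton stands upright inside the tray (crop px 185,260), centred within about 2 mm. The other two are upright in place and the bystanders are untouched.

```bash
python3 -c "
from plant import env
print(env.close_job())"
```

```text
the job is handed in; nothing more can be done
None
```

The full carton (about 5.5 N on the wrist) stands upright in the tray, about 2 mm off centre; of the other two, one weighed near zero and went back in its place, and the third I left unlifted because 5.5 N is too heavy to be the half-used one. I handed the job in after about 15 s of robot time, and it returned no verdict.

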